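Slide the loose engine valve into the empty slotted stand

TASK

Take the engine valve that stands loose on the bench and slide it sideways into the empty slotted stand, its head under the plate and its stem fully home in the slot. Leave it standing upright there, and leave the valve that is already in the other stand where it is.

Things in the scene. Friction and masses are not known exactly. Their poses are not given: they have to be found in the camera images.
- valve: the loose steel poppet valve, standing upright on its disc head on the open bench: 145 mm tall, head 36 mm across at the bottom, tapering to the stem within the lowest 22 mm, stem 8 mm across from there to the top, 60 to 100 g. Grip the stem. Origin: centre of the head's underside; z runs up the stem.
- empty_stand: the empty one of two like stands, yellow plate on grey cheeks, fixed to the bench (may swap sides, turned a little). Level plate, underside 40 mm, top 46 mm above the bench, x = -40 to +50 mm, cheeks 71 mm apart inside; 122 mm wide over the feet. Front (-x, roughly towards the robot) open, bench bare below the plate. Origin: on the bench under the plate; x into the slot, y across it, z up.
- empty_stand_home (a point): point on the bench in the empty stand, x = +11 mm, y = 0: where the valve's origin lies when its stem touches the slot's closed end. Same axes as the stand. The slot in the plate runs along y = 0, 22 mm wide, from a flared front mouth (48 mm wide at x = -40 mm, narrowing to the slot at x = -20 mm) to its closed end at x = +15 mm; the valve's head passes under the plate, its stem through the slot.
- held_valve: a second like valve (36 mm head, 145 mm tall) that already stands in the other stand; leave it there. Origin: centre of the head's underside.
Mind the look-alikes: they are no part of the job. What is shaped like the valve but green or pink is not meant.

How it is judged:
At the end, for the whole second after the job is handed in: The valve stands at rest and upright (within 7 degrees) on the bench in the empty stand, its head under the plate and its stem in the slot, within 16 mm of touching the slot's closed end and within 12 mm of the slot's middle line; the other valve is still in the other stand (x of valve in the frame of empty_stand_home between -0.016 and 0.006 m and y of valve in the frame of empty_stand_home between -0.012 and 0.012 m and z of valve in the frame of empty_stand_home below 0.004 m and angle between valve's own z axis and vertical below 0.12 rad and linear speed of valve below 0.02 m/s and horizontal distance between held_valve and empty_stand above 0.1 m).
It fails at once if the valve already in the other stand is moved more than 15 mm or tipped more than 30 degrees (distance of held_valve from where it was at the start of the episode above 0.015 m or angle between held_valve's own z axis and vertical above 0.52 rad).
It also fails if it takes over 35 s, if anything falls off the work surface, if the arm or the gripper's body presses on something with over 40 N, if the wrist force passes 120 N, or if a joint passes its speed limit or range.

ROBOT

A 6-joint arm with a two-finger parallel gripper is mounted at the origin on a cart in front of the work surface, level with it; the furniture and walls round the work are solid. World frame = base frame: x ahead of the robot, y to its left, z up, the work surface at z = 0. Lengths are in m, angles in rad, forces in N, time in s.
With the tool pointing down it reaches from about 0.225 to 0.875 m from the base axis. Payload 3.4 kg.
Tool frame: the origin (TCP) lies between the finger pads; the fingertips stand 11 mm ahead of it and the grasp point (between the pads) lies 8 mm behind it; z points along the fingers, y is the line along which they close (so a half turn about z gives the same grasp; the last joint's range is limited). The gripper opens to 85 mm and grips with 20 to 120 N. Pads are 22 mm wide; open, the fingers measure 114 mm over their backs; the gripper's body (76 mm by 85 mm) begins 54 mm behind the grasp point. The pads swing forward as they close: fully open they stand 13 mm farther back than shut.
Start: joints at [-1.372, 0.276, 1.505, -0, 1.361, -0.121], TCP at [0.181, -0.546, 0.242] pointing down, gripper open.
Joint ranges: [-2.89, 2.89], [-0.75, 2.08], [0.22, 2.7], [-1.18, 4.32], [0.11, 2.71], [-2.7, 2.7]. Speed limits (rad/s): [2.57, 2.57, 3.14, 3.14, 3.14, 3.14].

INTERFACE

Orientations are given as a unit quaternion [w, x, y, z].
In Python, from rig import manip, imaging gives the robot as it stands. The module is installed in compiled form; this text tells all that it offers.
- The arm moves only by the tool jog_arm, never from a script. Its argument "deltas" is one flat list of numbers, 7 for each row, row after row: the turn, a rotation vector about the world's x, y, z in degrees, then the shift along the world's x, y, z in mm, then the opening, from 0 (shut) to 1 (fully open). In form: [ax, ay, az, tx, ty, tz, gripper, ax, ay, az, tx, ty, tz, gripper, ...]. A call has 1 to 20 rows; each row is the pose to reach, as a shift and turn from the pose commanded when the call began; what a row does not reach only later rows make up. A row lasts 1/10 s, in which the tool goes at most 50 mm and 8.59 degrees, less where a joint would pass 70% of its speed; a pose out of reach is approached as far as the arm can. A call with a gripper value outside its range is refused whole. The fingers move at their own pace and stop on an object; "grip_force" is the grip in N (left out, the last holds). Time passes only in rows, so rows that repeat a pose let the fingers close. It gives the time, the measured TCP pose, the force, the opening and the grip force at its end, in the units of the state.
- manip.get_state(): the state, without advancing time (a new reading comes with each control period).
- imaging.get_image(name): name is "scene" or "side" or "wrist"; returns the picture (400x640x3 uint8, blue, green, red); there is no depth.
- imaging.calibration(name): a dict with "mtx" (3x3 intrinsics, pixels), "cam_to_world" (4x4, takes a point from camera to world coordinates). Camera axes: x right, y down, z forward; pixel columns grow to the right and rows downward; lengths in m; the calibration is good to about 2 mm. A picture is of the moment at which its call begins: read the wrist's pose just before it. calibration takes no time and is no camera call; for the wrist camera it gives the pose at the moment of the call.
- manip.sign_off(): hands the job in; it is judged then, once.
The state is a dict: "clock": time; "qpos": joint angles; "qd": joint speeds; "effort": joint torques, N m; "position": TCP position; "ee_rot": TCP orientation; "contact_force": force on the tool from outside, world axes, zero at the start; "moment": the same for the moment, N m; "width": finger opening in m; "gripper_force": force on a finger pad.
Only numpy, scipy, OpenCV 4.12 (cv2) and the standard library are available. Lean on these libraries where they do the work, as an engineer would, in place of code of your own. Each camera call takes 0.05 s, during which the arm holds its last target. There are 200 camera calls.

## Working session

There is one attempt and no reset: what is moved stays moved. The work goes in short steps, Python scripts to look and compute and a tool call to move; the robot and the scene stay as the last step left them, time stands still between calls to the robot, and variables do not carry over. Pictures are saved under pics/ and viewed, at most 10 in all, crops included, and the job is handed in when it is done.

Besides the shell and the picture viewer there is one more tool, called after "Call:" as name(argument=value, ...) on one line, values as JSON. jog_arm: Moves the arm, as the interface text tells. Its arguments: {"type":"object","properties":{"deltas":{"type":"array"},"grip_force":{"type":"number"}},"required":["deltas"]}

```bash
mkdir -p pics; cat > h.py <<'E'
import numpy as np, cv2
from rig import manip, imaging
def ray(c,u,v):
    M=c["mtx"];T=np.array(c["cam_to_world"]);d=T[:3,:3]@np.linalg.inv(M)@np.array([u,v,1.]);return T[:3,3],d
def plane(c,u,v,z):
    o,d=ray(c,u,v);return o+d*(z-o[2])/d[2]
def proj(c,p):
    T=np.linalg.inv(np.array(c["cam_to_world"]));q=np.array(c["mtx"])@(T[:3,:3]@np.array(p)+T[:3,3]);return q[:2]/q[2]
E
python3 - <<'E'
from h import *
for n in("scene","side"):
    im=imaging.get_image(n);cv2.imwrite(f"pics/{n}0.png",im)
    print(n,np.round(imaging.calibration(n)["cam_to_world"],3).tolist())
print(manip.get_state())
E
```

```text
scene [[-0.803, -0.41, 0.433, 0.132], [-0.596, 0.528, -0.605, 0.517], [0.019, -0.744, -0.668, 0.624], [0.0, 0.0, 0.0, 1.0]]
side [[0.994, -0.068, 0.091, 0.43], [-0.112, -0.457, 0.882, -0.943], [-0.018, -0.887, -0.461, 0.527], [0.0, 0.0, 0.0, 1.0]]
{'clock': 0.1, 'qpos': array([-1.37199188e+00,  2.76518741e-01,  1.50603270e+00,  2.74650964e-05,
        1.36069669e+00, -1.21008049e-01]), 'qd': array([ 0.00145529, -0.00286037, -0.00267479, -0.00089439,  0.0003505 ,
       -0.00061844]), 'effort': array([ 9.65087856e-04, -4.17700195e+01, -2.46405923e+01, -2.12670780e-04,
        5.72242396e-03,  1.37508300e-05]), 'position': array([ 0.18068062, -0.54538588,  0.24152319]), 'ee_rot': array([-8.27632668e-04,  9.87242335e-01,  1.59222756e-01, -1.87713038e-05]), 'contact_force': array([ 0.07862108,  0.02133969, -0.23993847]), 'moment': array([ 0.02218086,  0.04189773, -0.0268187 ]), 'gripper_force': 0.0, 'width': 0.08529628934785977}
```

View pics/scene0.png

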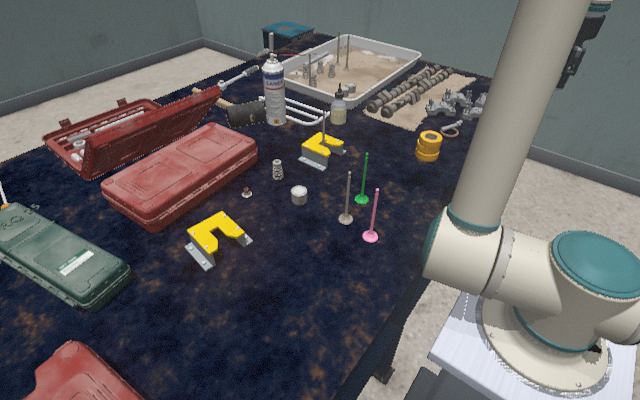

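View pics/side0.png

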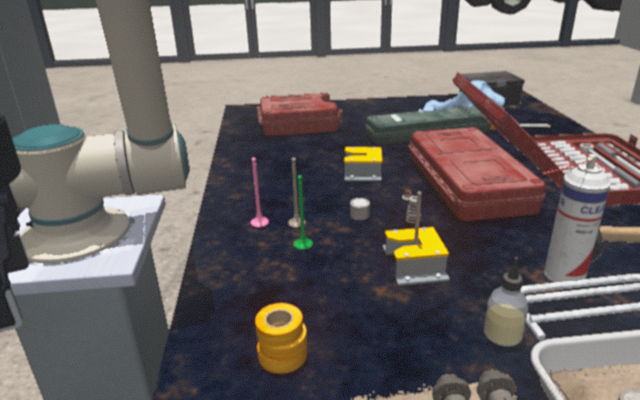

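Scene view: three valve-shaped things stand loose: steel-grey (head 346,218), green (362,200), pink (371,237). The grey one fits, since green and pink are excluded. The fourth valve is in the stand at (322,148). The empty stand is at (216,235), at (363,160) in the side view. I'll confirm this in a crop and measure.

```bash
python3 - <<'E'
from h import *
a=cv2.imread("pics/scene0.png");b=cv2.imread("pics/side0.png")
A=cv2.resize(a[160:280,180:390],None,fx=3.8,fy=3.8,interpolation=cv2.INTER_CUBIC)[:,:798]
B=cv2.resize(b[140:240,240:400],None,fx=1.4,fy=1.4)
cv2.imwrite("pics/crop1.png",A)
cs,cd=imaging.calibration("scene"),imaging.calibration("side")
for n,u,v,z in(("valve scene",346,218,0.003),("valve top",349,172,.145)): print(n,plane(cs,u,v,z).round(4))
for n,u,v,z in(("valve side",295,222,0.003),("top",293,158,.145)): print(n,plane(cd,u,v,z).round(4))
for nm,im,c,roi in(("scene",a,cs,(180,200,260,275)),("side",b,cd,(335,135,395,185))):
    x0,y0,x1,y1=roi
    h=cv2.cvtColor(im,cv2.COLOR_BGR2HSV);m=cv2.inRange(h,(20,130,120),(36,255,255));k=np.zeros_like(m);k[y0:y1,x0:x1]=m[y0:y1,x0:x1]
    ct=max(cv2.findContours(k,0,2)[0],key=cv2.contourArea)
    w=np.array([plane(c,*p,.046)[:2] for p in ct[:,0].astype(float)],np.float32)
    r=cv2.minAreaRect(w);print(nm,cv2.contourArea(ct),np.round(r[0],4),np.round(r[1],4),r[2]);print(cv2.boxPoints(r).round(3).tolist())
    p=cv2.approxPolyDP(ct,1.8,True)[:,0];print([(q.tolist(),plane(c,*q.astype(float),.046)[:2].round(3).tolist()) for q in p])
print(plane(cs,325,160,0.0),proj(cs,[.4,0,0]))
E
```

```text
valve scene [ 0.4502 -0.0232  0.003 ]
valve top [ 0.4512 -0.0208  0.145 ]
valve side [ 0.4477 -0.0238  0.003 ]
top [ 0.4512 -0.0205  0.145 ]
scene 1035.5 [0.6303 0.2197] [0.0908 0.0952] 80.60710906982422
[[0.5759999752044678, 0.18299999833106995], [0.6700000166893005, 0.16699999570846558], [0.6850000023841858, 0.25699999928474426], [0.5910000205039978, 0.2720000147819519]]
[([223, 211], [0.664, 0.168]), ([187, 229], [0.683, 0.254]), ([209, 254], [0.591, 0.271]), ([217, 248], [0.59, 0.25]), ([217, 240], [0.607, 0.236]), ([209, 231], [0.641, 0.229]), ([217, 226], [0.639, 0.208]), ([226, 235], [0.603, 0.214]), ([234, 237], [0.585, 0.208]), ([244, 233], [0.577, 0.187]), ([240, 227], [0.597, 0.18]), ([238, 230], [0.594, 0.189]), ([235, 228], [0.603, 0.188]), ([238, 225], [0.605, 0.178]), ([227, 215], [0.647, 0.171]), ([222, 216], [0.654, 0.18]), ([225, 213], [0.656, 0.17])]
side 519.0 [0.6311 0.2192] [0.1053 0.0934] 80.91162109375
[[0.5770000219345093, 0.17499999701976776], [0.6690000295639038, 0.1599999964237213], [0.6859999895095825, 0.2639999985694885], [0.5929999947547913, 0.27900001406669617]]
[([345, 147], [0.593, 0.271]), ([346, 152], [0.591, 0.237]), ([353, 154], [0.606, 0.221]), ([345, 156], [0.585, 0.211]), ([345, 162], [0.58, 0.174]), ([381, 162], [0.665, 0.161]), ([380, 147], [0.682, 0.257]), ([374, 149], [0.664, 0.246]), ([365, 146], [0.645, 0.27]), ([352, 149], [0.609, 0.255]), ([349, 146], [0.604, 0.277])]
[ 0.63534127 -0.18818912  0.        ] [358.18499597 233.72778085]
```

View pics/crop1.png

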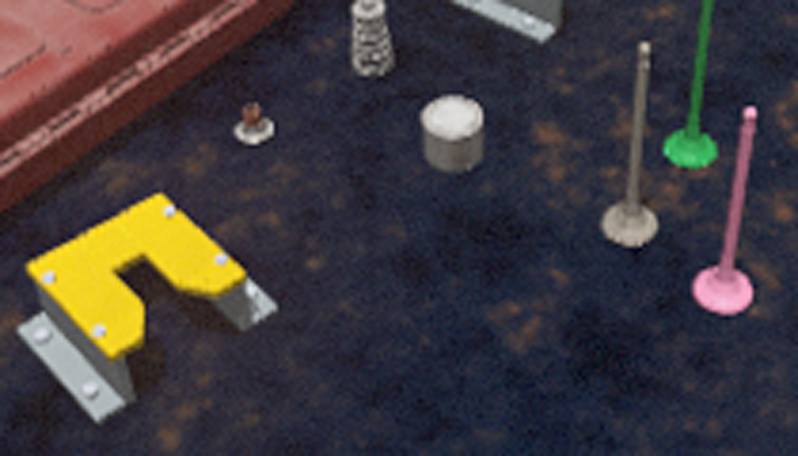

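The crop shows the grey valve alone (head 346,218), with green and pink beside it and the yellow empty stand's slot opening towards the robot. Next: neighbour clearances and the stand's home point.

```bash
python3 - <<'E'
from h import *
c=imaging.calibration("scene")
V=np.array([.4505,-.0220])
for n,u,v in(("green",362,200),("pink",371,237),("cap",300,200),("spring",278,176)):
    p=plane(c,u,v,.003)[:2];d=p-V;print(n,p.round(3),np.hypot(*d).round(3),np.degrees(np.arctan2(d[1],d[0])).round(0))
x=np.array([np.cos(np.radians(-9.4)),np.sin(np.radians(-9.4))]);C=np.array([.6305,.2195]);O=C-.005*x
for s in(-.1,-.04,0,.011,.015):print(s,(O+s*x).round(4), proj(c,[*(O+s*x),.046]).round(1))
E
```

```text
green [ 0.454 -0.103] 0.081 -87.0
pink [ 0.37  -0.007] 0.082 169.0
cap [ 0.58  -0.005] 0.131 7.0
spring [ 0.69  -0.044] 0.241 -5.0
-0.1 [0.5269 0.2366] [243.5 258.7]
-0.04 [0.5861 0.2268] [227.  242.1]
0 [0.6256 0.2203] [216.7 231.9]
0.011 [0.6364 0.2185] [214.  229.2]
0.015 [0.6404 0.2179] [213.  228.2]
```

Call:
jog_arm(deltas=[0, 0, 113, 270, 523, 0, 1, 0, 0, 113, 270, 523, 0, 1, 0, 0, 113, 270, 523, 0, 1, 0, 0, 113, 270, 523, 0, 1, 0, 0, 113, 270, 523, 0, 1, 0, 0, 113, 270, 523, 0, 1, 0, 0, 113, 270, 523, 0, 1, 0, 0, 113, 270, 523, 0, 1, 0, 0, 113, 270, 523, 0, 1, 0, 0, 113, 270, 523, 0, 1, 0, 0, 113, 270, 523, 0, 1, 0, 0, 113, 270, 523, 0, 1, 0, 0, 113, 270, 523, 0, 1, 0, 0, 113, 270, 523, 0, 1, 0, 0, 113, 270, 523, 0, 1, 0, 0, 113, 270, 523, 0, 1, 0, 0, 113, 270, 523, 0, 1], grip_force=30)

```text
clock: 1.8
position: [0.4505, -0.0237, 0.2423]
ee_rot: [0.0, 0.413, 0.911, -0.0]
contact_force: [0.9, 1.1, 0.2]
width: 0.0855
gripper_force: 0.0
```

```bash
python3 - <<'E'
from h import *
s=manip.get_state();print(s["clock"],s["position"],s["ee_rot"],s["qpos"].round(2))
c=imaging.calibration("wrist");im=imaging.get_image("wrist");cv2.imwrite("pics/w1.png",im)
print(np.round(c["cam_to_world"],3).tolist());print(proj(c,[.4505,-.022,.145]),proj(c,[.4505,-.022,0]))
E
```

```text
1.8 [ 0.45047879 -0.02366778  0.24234218] [ 2.70895546e-05  4.13483874e-01  9.10511442e-01 -1.45035867e-07] [-0.21  0.09  1.75 -0.    1.31 -0.93]
[[0.752, 0.627, 0.204, 0.399], [0.659, -0.715, -0.233, 0.035], [0.0, 0.31, -0.951, 0.375], [0.0, 0.0, 0.0, 1.0]]
[321.4134922  204.94752751] [320.91276731 165.48869909]
```

View pics/w1.png

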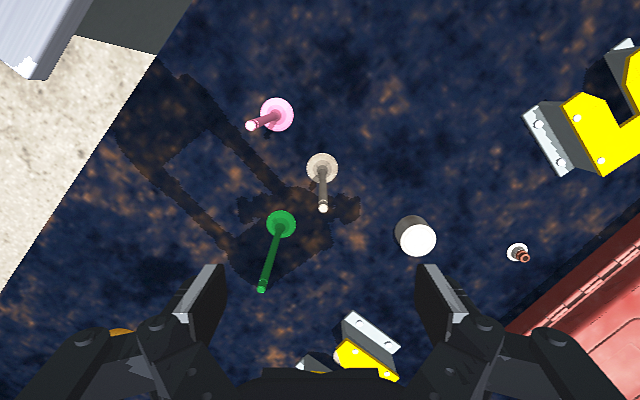

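The wrist view shows the grey valve's top at (323,208) and its head at (321,167). That is within about 3 px of the prediction, and neither neighbour is under a finger. Descending and closing.

Call:
jog_arm(deltas=[0, 0, 0, 1, 0.5, -44, 1, 0, 0, 0, 1, 0.5, -88, 1, 0, 0, 0, 1, 0.5, -132, 1, 0, 0, 0, 1, 0.5, -132, 1, 0, 0, 0, 1, 0.5, -132, 0.5, 0, 0, 0, 1, 0.5, -132, 0.3, 0, 0, 0, 1, 0.5, -132, 0.2, 0, 0, 0, 1, 0.5, -132, 0.1, 0, 0, 0, 1, 0.5, -132, 0, 0, 0, 0, 1, 0.5, -132, 0, 0, 0, 0, 1, 0.5, -132, 0, 0, 0, 0, 1, 0.5, -132, 0, 0, 0, 0, 1, 0.5, -132, 0], grip_force=40)

```text
clock: 3.15
position: [0.4523, -0.0225, 0.1112]
ee_rot: [0.001, 0.412, 0.911, 0.0]
contact_force: [-1.5, -0.2, 6.8]
width: 0.0057
gripper_force: 39.2
```

Call:
jog_arm(deltas=[0, 0, 0, 0, 0, 20, 0, 0, 0, 0, 0, 0, 40, 0, 0, 0, 0, 0, 0, 60, 0, 0, 0, 0, 0, 0, 60, 0, 0, 0, 0, 0, 0, 60, 0])

```text
clock: 3.65
position: [0.4515, -0.0223, 0.1699]
ee_rot: [-0.0, 0.412, 0.911, 0.0]
contact_force: [0.4, 0.0, -1.5]
width: 0.0055
gripper_force: 39.2
```

```bash
python3 - <<'E'
from h import *
s=manip.get_state();print(s["clock"],s["position"],s["width"],s["gripper_force"],s["contact_force"])
T=s["position"]
a=imaging.get_image("scene")
cs=imaging.calibration("scene");print(proj(cs,[T[0],T[1],.06]),proj(cs,[T[0],T[1],.2]))
b=imaging.get_image("side");cd=imaging.calibration("side");print(proj(cd,[T[0],T[1],.06]))
A=cv2.resize(a[100:250,270:420],(600,600));B=b[100:250,230:330];B=cv2.resize(B,(200,300))
O=np.zeros((600,800,3),np.uint8);O[:,:600]=A;O[:300,600:]=B;cv2.imwrite("pics/lift.png",O)
E
```

```text
3.65 [ 0.45149156 -0.02228225  0.16994574] 0.005517458589388962 39.223540225066245 [ 0.37934957  0.02890795 -1.51848362]
[346.8108222  200.62293109] [351.03199081 150.51814795]
[295.40075909 197.11941081]
```

View pics/lift.png

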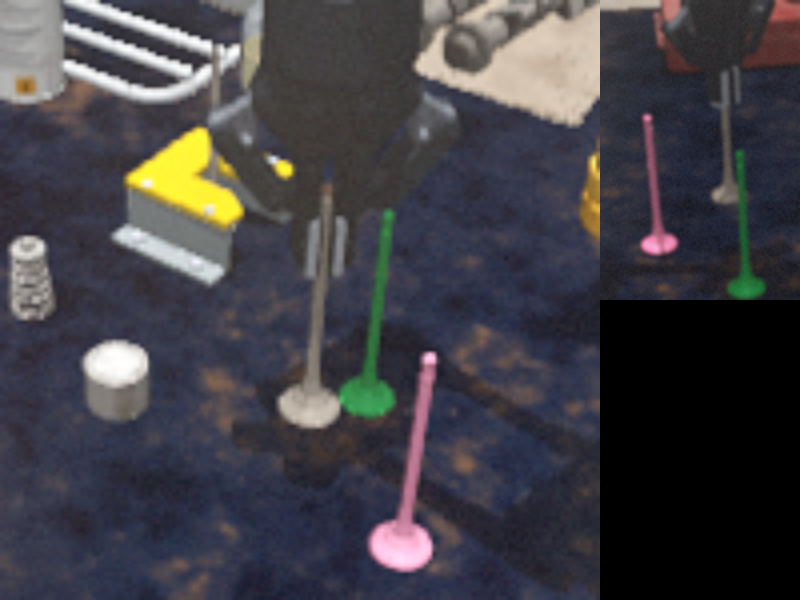

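The valve is held upright, head at about (347,202) in the scene view and clear of the bench. Moving to a point in front of the slot and lowering to about 5 mm above the bench.

Call:
jog_arm(deltas=[0, 0, 0, 11, 37, 0, 0, 0, 0, 0, 22, 74, 0, 0, 0, 0, 0, 32, 111, 0, 0, 0, 0, 0, 43, 148, 0, 0, 0, 0, 0, 54, 185, 0, 0, 0, 0, 0, 65, 222, 0, 0, 0, 0, 0, 75, 259, 0, 0, 0, 0, 0, 75, 259, 0, 0, 0, 0, 0, 75, 259, -20, 0, 0, 0, 0, 75, 259, -40, 0, 0, 0, 0, 75, 259, -55, 0, 0, 0, 0, 75, 259, -55, 0, 0, 0, 0, 75, 259, -55, 0, 0, 0, 0, 75, 259, -55, 0])

```text
clock: 5.15
position: [0.5267, 0.2363, 0.1152]
ee_rot: [-0.0, 0.412, 0.911, -0.0]
contact_force: [-0.0, 0.9, -0.4]
width: 0.0054
gripper_force: 39.6
```

```bash
python3 - <<'E'
from h import *
s=manip.get_state();print(s["clock"],s["position"],s["width"],s["gripper_force"],s["contact_force"])
T=s["position"]
a=imaging.get_image("scene");cs=imaging.calibration("scene");print(proj(cs,[T[0],T[1],.005]))
b=imaging.get_image("side");cd=imaging.calibration("side");print(proj(cd,[T[0],T[1],.005]))
print("home delta mm",(np.array([.6364,.2185])-T[:2])*1000)
A=cv2.resize(a[150:300,160:310],(500,500));B=cv2.resize(b[100:220,290:410],(300,300))
O=np.zeros((500,800,3),np.uint8);O[:,:500]=A;O[:300,500:]=B;cv2.imwrite("pics/pre.png",O)
E
```

```text
5.15 [0.52672339 0.23626712 0.1152087 ] 0.005385201063901743 39.610212673433125 [-0.01606299  0.91497331 -0.37993124]
[246.26042737 271.01917886]
[321.09548074 168.6339069 ]
home delta mm [109.67661248 -17.76711543]
```

View pics/pre.png

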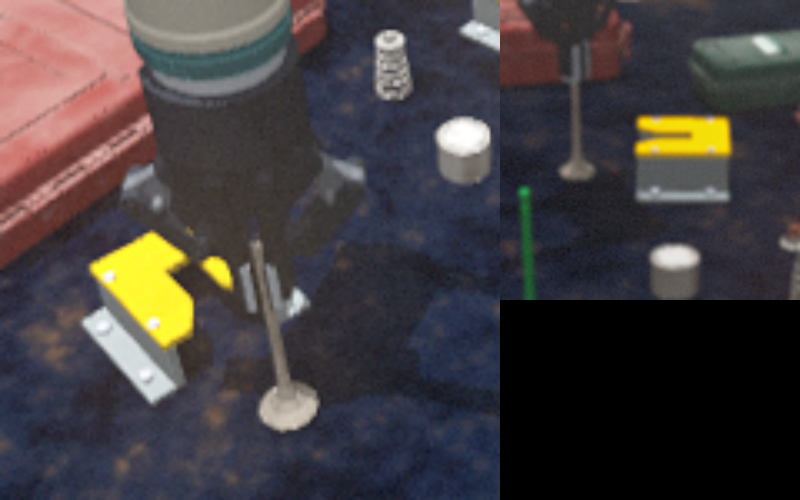

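The head is at scene (246,272) and side (321,169), matching the tool position, with the slot dead ahead. Sliding in, stopping about 4 mm short of the closed end.

Call:
jog_arm(deltas=[0, 0, 0, 15, -2.5, 0, 0, 0, 0, 0, 30, -5, 0, 0, 0, 0, 0, 45, -7.5, 0, 0, 0, 0, 0, 60, -10, 0, 0, 0, 0, 0, 75, -12, 0, 0, 0, 0, 0, 85, -14, 0, 0, 0, 0, 0, 95, -15.5, 0, 0, 0, 0, 0, 106, -17, 0, 0, 0, 0, 0, 106, -17, 0, 0, 0, 0, 0, 106, -17, 0, 0])

```text
clock: 6.25
position: [0.6326, 0.2196, 0.1151]
ee_rot: [-0.0, 0.412, 0.911, -0.0]
contact_force: [-0.7, 0.5, -0.9]
width: 0.0053
gripper_force: 39.7
```

```bash
python3 - <<'E'
from h import *
s=manip.get_state();print(s["clock"],s["position"],s["width"],s["gripper_force"],s["contact_force"])
a=imaging.get_image("scene");b=imaging.get_image("side");w=imaging.get_image("wrist");cv2.imwrite("pics/win.png",w)
A=cv2.resize(a[180:280,170:270],(500,500));B=cv2.resize(b[100:200,310:410],(300,300));W=cv2.resize(w,(300,188))
O=np.zeros((500,800,3),np.uint8);O[:,:500]=A;O[:300,500:]=B;O[300:488,500:]=W;cv2.imwrite("pics/in.png",O)
E
```

```text
6.25 [0.63257555 0.21957174 0.11511716] 0.005304277567358405 39.673720579594374 [-0.66901508  0.51596425 -0.93732691]
```

View pics/in.png

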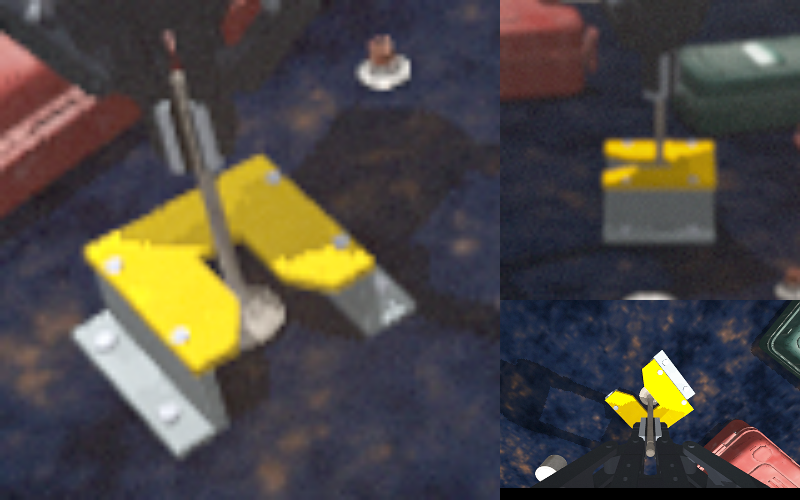

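The stem is in the slot, centred and near its closed end, with the head under the plate (scene about 223,242). No contact force. Lowering 4 mm and releasing.

Call:
jog_arm(deltas=[0, 0, 0, 0, 0, -2, 0, 0, 0, 0, 0, 0, -4, 0, 0, 0, 0, 0, 0, -4, 0, 0, 0, 0, 0, 0, -4, 0.1, 0, 0, 0, 0, 0, -4, 0.2, 0, 0, 0, 0, 0, -4, 0.4, 0, 0, 0, 0, 0, -4, 0.5, 0, 0, 0, 0, 0, -4, 0.5, 0, 0, 0, 0, 0, -4, 0.5])

```text
clock: 7.3
position: [0.6328, 0.2196, 0.1114]
ee_rot: [0.0, 0.412, 0.911, 0.0]
contact_force: [-0.2, 0.2, 0.0]
width: 0.0427
gripper_force: 0.0
```

Call:
jog_arm(deltas=[0, 0, 0, 0, 0, 15, 0.5, 0, 0, 0, 0, 0, 40, 0.5, 0, 0, 0, 0, 0, 70, 0.5, 0, 0, 0, 0, 0, 100, 0.5, 0, 0, 0, 0, 0, 130, 0.5, 0, 0, 0, 0, 0, 130, 0.5])

```text
clock: 7.9
position: [0.6351, 0.2202, 0.2468]
ee_rot: [0.004, 0.412, 0.911, 0.003]
contact_force: [0.3, 1.3, 0.8]
width: 0.0429
gripper_force: 0.0
```

```bash
python3 - <<'E'
from h import *
s=manip.get_state();print(s["clock"],s["position"],s["width"],s["contact_force"])
a=imaging.get_image("scene");b=imaging.get_image("side");c=imaging.calibration("wrist");w=imaging.get_image("wrist")
for h,z in((.6325,.145),(.6325,.046)):
  print("expected scene/side/wrist",*[proj(k,[.6325,.2195,z]).round(1) for k in(imaging.calibration("scene"),imaging.calibration("side"),c)])
A=cv2.resize(a[140:260,170:270],(500,600));B=cv2.resize(b[100:200,310:410],(300,300));W=cv2.resize(w,(300,188))
O=np.zeros((600,800,3),np.uint8);O[:,:500]=A;O[:300,500:]=B;O[300:488,500:]=W;cv2.imwrite("pics/out.png",O)
E
```

```text
7.9 [0.63514635 0.22023669 0.24677958] 0.04285055819251231 [0.3388592  1.30663812 0.77144439]
expected scene/side/wrist [205.8 196. ] [363.9 115.3] [319.1 206.3]
expected scene/side/wrist [214.9 230.2] [363.5 153.6] [319.2 175.4]
```

View pics/out.png

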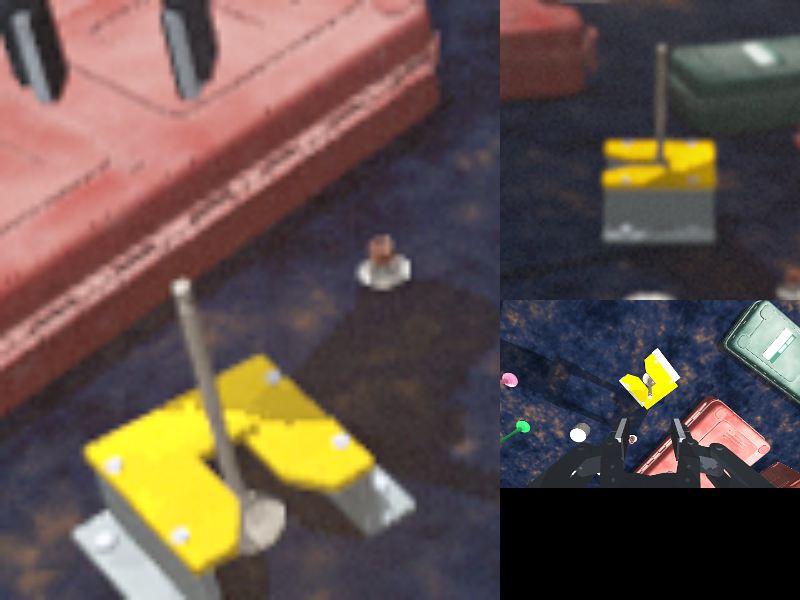

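The valve stands free and upright in the slot. Its top is at scene (206,197) against (206,196) expected for about 4 mm short of the closed end, well inside tolerance. Handing in.

```bash
python3 -c "
from rig import manip
print(manip.sign_off())"
```

```text
the job is handed in; nothing more can be done
None
```

The job is handed in: the loose steel valve stands upright in the empty stand's slot, about 4 mm short of the closed end by my measurement, and I did not touch the other valve; the hand-in returned no verdict.

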